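# Set each mug on its own saucer

### The job

Tea is about to be poured. Stand each of the four plain mugs upright in the well of the saucer with the same glaze (teal on teal, rose on rose, lilac on lilac, grey on grey), setting them down gently and without tipping any over. The saucers stay where they are laid out, and the spotted mug, which has its tea already, is left standing where it is.

Things in the scene. Friction and masses are not known exactly. Their poses are not given: they have to be found in the camera images.
- teal_mug: Stoneware mug, plain teal green, open top, 88 mm high, 81 mm across, rim wall about 6 mm (9 in places), foot 77 mm across, 0.32 kg. Origin: centre of the foot's underside; z up the mug's axis; handle along -y, to 72 mm from the axis, about 30 mm wide, solid to the fingers. Grasp the rim from above, one finger inside, away from the handle.
- rose_mug: Stoneware mug, plain rose pink, open top, 88 mm high, 81 mm across, rim wall about 6 mm (9 in places), foot 77 mm across, 0.32 kg. Origin: centre of the foot's underside; z up the mug's axis; handle along -y, to 72 mm from the axis, about 30 mm wide, solid to the fingers. Grasp the rim from above, one finger inside, away from the handle.
- lilac_mug: Stoneware mug, plain pale lilac, open top, 88 mm high, 81 mm across, rim wall about 6 mm (9 in places), foot 77 mm across, 0.32 kg. Origin: centre of the foot's underside; z up the mug's axis; handle along -y, to 72 mm from the axis, about 30 mm wide, solid to the fingers. Grasp the rim from above, one finger inside, away from the handle.
- grey_mug: Stoneware mug, plain dark brownish grey, open top, 88 mm high, 81 mm across, rim wall about 6 mm (9 in places), foot 77 mm across, 0.32 kg. Origin: centre of the foot's underside; z up the mug's axis; handle along -y, to 72 mm from the axis, about 30 mm wide, solid to the fingers. Grasp the rim from above, one finger inside, away from the handle.
- spotted_mug: Mug, white with ochre-yellow spots, tea in it already, not part of the job: 97 mm high, 87 mm across, rim wall about 6 mm (10 in places), foot 69 mm across, 0.31 kg. Origin: centre of the foot's underside; z up the mug's axis; handle along -y, to 77 mm from the axis.
- saucer_teal: Loose round stoneware saucer, glazed teal green all over. 136 mm across, rim 15 mm high, 0.26 kg. In its middle a flat round well 86 mm across, its floor 5 mm above the worktop, with a shoulder that slopes up from the well to the rim. Origin: centre of the saucer's underside, on the worktop; z up.
- saucer_rose: Loose round stoneware saucer, glazed rose pink all over. 136 mm across, rim 15 mm high, 0.26 kg. In its middle a flat round well 86 mm across, its floor 5 mm above the worktop, with a shoulder that slopes up from the well to the rim. Origin: centre of the saucer's underside, on the worktop; z up.
- saucer_lilac: Loose round stoneware saucer, glazed pale lilac all over. 136 mm across, rim 15 mm high, 0.26 kg. In its middle a flat round well 86 mm across, its floor 5 mm above the worktop, with a shoulder that slopes up from the well to the rim. Origin: centre of the saucer's underside, on the worktop; z up.
- saucer_grey: Loose round stoneware saucer, glazed dark brownish grey all over. 136 mm across, rim 15 mm high, 0.26 kg. In its middle a flat round well 86 mm across, its floor 5 mm above the worktop, with a shoulder that slopes up from the well to the rim. Origin: centre of the saucer's underside, on the worktop; z up.

How it is judged:
At the end, for the whole second after the job is handed in: Each of the four mugs stands level (4 degrees) and at rest in the well of its own saucer, axis within 10 mm of the saucer's centre, foot 2 to 9 mm above the saucer's underside; each saucer lies flat within 30 mm of its start; the spotted mug stands upright, moved under 30 mm (horizontal distance between teal_mug and saucer_teal below 0.01 m and z of teal_mug in the frame of saucer_teal between 0.002 and 0.009 m and angle between each of teal_mug, rose_mug, lilac_mug, grey_mug's own z axis and vertical below 0.07 rad and linear speed of each of teal_mug, rose_mug, lilac_mug, grey_mug below 0.02 m/s and distance of each of saucer_teal, saucer_rose, saucer_lilac, saucer_grey from where it was at the start of the episode below 0.03 m and angle between each of saucer_teal, saucer_rose, saucer_lilac, saucer_grey's own z axis and vertical below 0.05 rad and horizontal distance between rose_mug and saucer_rose below 0.01 m and z of rose_mug in the frame of saucer_rose between 0.002 and 0.009 m and horizontal distance between lilac_mug and saucer_lilac below 0.01 m and z of lilac_mug in the frame of saucer_lilac between 0.002 and 0.009 m and horizontal distance between grey_mug and saucer_grey below 0.01 m and z of grey_mug in the frame of saucer_grey between 0.002 and 0.009 m and angle between spotted_mug's own z axis and vertical below 0.1 rad); the robot touches nothing.
It fails at once if a mug is tipped right over (40 degrees) (angle between any of teal_mug, rose_mug, lilac_mug, grey_mug's own z axis and vertical above 0.7 rad).
It fails at once if a mug is dropped on its saucer (faster than 0.6 m/s within 5 cm above it) ((horizontal distance between teal_mug and saucer_teal below 0.05 m and z of teal_mug in the frame of saucer_teal below 0.05 m and linear speed of teal_mug above 0.6 m/s) or (horizontal distance between rose_mug and saucer_rose below 0.05 m and z of rose_mug in the frame of saucer_rose below 0.05 m and linear speed of rose_mug above 0.6 m/s) or (horizontal distance between lilac_mug and saucer_lilac below 0.05 m and z of lilac_mug in the frame of saucer_lilac below 0.05 m and linear speed of lilac_mug above 0.6 m/s) or (horizontal distance between grey_mug and saucer_grey below 0.05 m and z of grey_mug in the frame of saucer_grey below 0.05 m and linear speed of grey_mug above 0.6 m/s)).
It fails at once if the spotted mug is moved more than 3 cm (distance of spotted_mug from where it was at the start of the episode above 0.03 m).
It also fails if it takes over 96 s, if anything falls off the work surface, if the arm or the gripper's body presses on something with over 40 N, if the wrist force passes 120 N, or if a joint passes its speed limit or range.

### The arm

A 6-joint arm with a two-finger parallel gripper is mounted at the origin on a cart in front of the work surface, level with it; the furniture and walls round the work are solid. World frame = base frame: x ahead of the robot, y to its left, z up, the work surface at z = 0. Lengths are in m, angles in rad, forces in N, time in s.
With the tool pointing down it reaches from about 0.275 to 1 m from the base axis. Payload 8.4 kg.
Tool frame: the origin (TCP) lies on the centre line of the jaws, within the pads' length; the fingertips stand 17 mm ahead of it and the grasp point (between the pads) lies 2 mm behind it (bot.tcp_to_tips is the z of the fingertips in the tool frame, in m); z points along the fingers, y is the line along which they close (so a half turn about z gives the same grasp; the last joint's range is limited). The gripper opens to 85 mm and grips with 20 to 120 N. Pads are 22 mm wide; open, the fingers measure 114 mm over their backs; the gripper's body (76 mm by 85 mm) begins 54 mm behind the grasp point. The pads swing forward as they close: fully open they stand 13 mm farther back than shut.
Start: joints at [-0.002, 0.353, 1.633, -0, 1.155, -0.002], TCP at [0.625, -0, 0.248] pointing down, gripper open.
Joint ranges: [-2.63, 2.63], [-0.92, 2.1], [0.06, 2.66], [-1.3, 4.44], [0, 2.69], [-3.02, 3.02]. Speed limits (rad/s): [2.22, 2.22, 2.79, 3.14, 3.14, 3.14].

### API

Orientations are given as a unit quaternion [x, y, z, w].
In Python, from workcell import bot, hand, kinematics, get_obs, vision, hand_in gives the robot as it stands. The module is installed in compiled form; this text tells all that it offers. Calls block until the motion is done:
- bot.reach(position, orientation): joint-space move of the TCP to a pose.
- bot.servo_line(position, ori=None, velocity=0.15): straight line of the TCP; ori=None keeps the orientation; velocity is the mean speed in m/s.
- bot.goto_joints(angles): joint-space move.
- hand.move_gripper(opening, strength=None): finger opening in m; strength is the grip in N (None keeps the last); returns when the fingers have stopped.
- bot.dwell(seconds).
- kinematics.solve_ik(position, orientation): joint angles nearest the present ones, or None.
- get_obs(): the state.
- vision.read_camera(name): name is "scene" or "side" or "wrist"; returns a dict with "frame" (420x560x3 uint8, red, green, blue), "intrinsics" (3x3 intrinsics, pixels), "view" (4x4, takes a point from world to camera coordinates). Camera axes: x right, y down, z forward; pixel columns grow to the right and rows downward; lengths in m; the calibration is good to about 2 mm. A picture is of the moment at which its call begins. There is no depth.
A pose or a line that the arm cannot do raises bot.IKError and nothing moves.
- hand_in(): hands the job in; it is judged then, once.
The state is a dict: "time_s": time; "joint_pos": joint angles; "joint_vel": joint speeds; "joint_efforts": joint torques, N m; "position": TCP position; "orientation": TCP orientation; "wrist_force": force on the tool from outside, world axes, zero at the start; "ft_torque": the same for the moment, N m; "gripper_width": finger opening in m; "grip_force": force on a finger pad.
Only numpy, scipy, OpenCV 4.12 (cv2) and the standard library are available. Lean on these libraries where they do the work, as an engineer would, in place of code of your own. Each camera call takes 0.05 s, during which the arm holds its last target. There are 200 camera calls.

## Working session

There is one attempt and no reset: what is moved stays moved. The work goes in short steps, each a Python script; the robot and the scene stay as the last script left them, time stands still between calls to the robot, and variables do not carry over. Pictures are saved under pics/ and viewed, at most 14 in all, crops included, and the job is handed in when it is done.

```bash
mkdir -p pics
python3 - <<'E'
from workcell import *
import cv2,numpy as np
for n in("scene","side","wrist"):
    c=vision.read_camera(n); cv2.imwrite(f"pics/{n}0.png",c["frame"][:,:,::-1]); np.savez(f"pics/{n}0.npz",**c)
    V=c["view"];print(n,c["intrinsics"].tolist(),(-V[:3,:3].T@V[:3,3]).round(3),V[2,:3].round(3))
print(get_obs())
E
```

```text
scene [[461.3969475718929, 0.0, 276.1198238358835], [0.0, 461.3969475718929, 210.85964448589863], [0.0, 0.0, 1.0]] [-0.342 -0.622  0.613] [ 0.704  0.51  -0.494]
side [[506.48776775746506, 0.0, 278.60139989173706], [0.0, 506.48776775746506, 214.21403729149822], [0.0, 0.0, 1.0]] [-0.105 -1.092  0.63 ] [ 0.435  0.789 -0.434]
wrist [[374.62308121107253, 0.0, 283.92588710869416], [0.0, 374.62308121107253, 205.66139924599395], [0.0, 0.0, 1.0]] [0.624 0.076 0.373] [-0.001 -0.3   -0.954]
{'time_s': 0.15, 'joint_pos': array([-2.39422898e-03,  3.53509162e-01,  1.63393058e+00,  2.86524253e-05,
        1.15517060e+00, -2.43480542e-03]), 'joint_vel': array([ 0.00025498, -0.00200849, -0.0027509 ,  0.00066996, -0.00054058,
        0.00110711]), 'joint_efforts': array([-7.39769093e-04, -6.05638933e+01, -3.42338884e+01, -2.29960733e-05,
        6.16452831e-03, -4.00942213e-05]), 'position': array([6.24681392e-01, 1.29087706e-05, 2.47735568e-01]), 'orientation': array([ 7.07096438e-01,  7.07116941e-01, -3.49650638e-04, -3.69919383e-04]), 'wrist_force': array([0.51356943, 0.57471545, 0.39873712]), 'ft_torque': array([ 0.015086  , -0.03628444, -0.01880108]), 'grip_force': 0.0, 'gripper_width': 0.08533053252129016}
```

View pics/scene0.png

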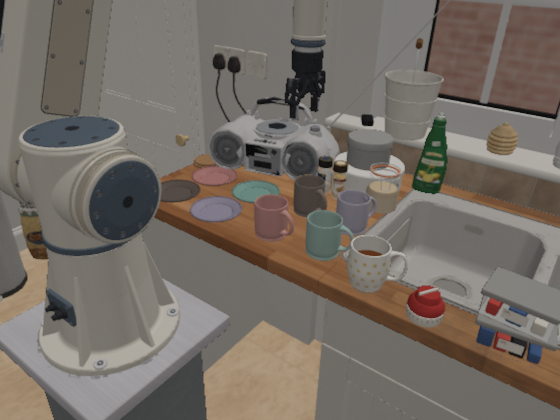

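View pics/side0.png

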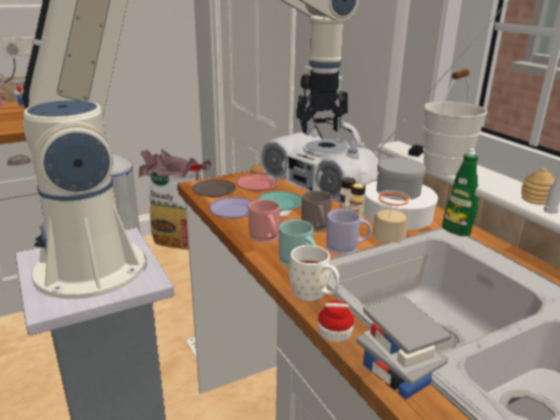

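The scene view shows saucers at grey (175,190), rose (214,175), lilac (216,209) and teal (256,191). The mugs are at rose (271,215), grey (309,195), teal (324,233), lilac (353,210) and spotted (370,262). The side view has the same layout. I'll get rough positions from these, then take wrist views from above.

```bash
cat > h.py <<'E'
from workcell import *
import cv2,numpy as np
def ray(c,uv,z):
    V=c["view"];C=-V[:3,:3].T@V[:3,3]
    d=V[:3,:3].T@np.linalg.inv(c["intrinsics"])@np.array([uv[0],uv[1],1.])
    return (C+d*(z-C[2])/d[2])
def proj(c,P):
    P=np.atleast_2d(P);q=(c["view"][:3,:3]@P.T+c["view"][:3,3:4]);q=c["intrinsics"]@q;return (q[:2]/q[2]).T
def load(n): return dict(np.load(f"pics/{n}.npz"))
def snap(n,cam="wrist"):
    c=vision.read_camera(cam);cv2.imwrite(f"pics/{n}.png",c["frame"][:,:,::-1]);np.savez(f"pics/{n}.npz",**c);return c
def down(yaw): # tool z down, tool y at world angle yaw from +y... y axis = (sin? ) dir angle yaw
    from scipy.spatial.transform import Rotation as R
    y=np.array([np.cos(yaw),np.sin(yaw),0]);z=np.array([0,0,-1.]);x=np.cross(y,z)
    return R.from_matrix(np.c_[x,y,z]).as_quat()
E
python3 - <<'E'
from h import *
a=load("scene0");
for n,uv,z in[("Sgrey",(175,190),.01),("Srose",(214,175),.01),("Slil",(216,209),.01),("Steal",(256,191),.01),("rose",(271,204),.088),("grey",(309,182),.088),("teal",(324,219),.088),("lil",(354,200),.088),("spot",(370,247),.097)]:
    print(n,ray(a,uv,z).round(3))
q=get_obs()["orientation"]
bot.reach([.55,-.05,.42],q); snap("w1")
bot.reach([.55,.2,.42],q); snap("w2"); print(get_obs()["time_s"])
E
python3 -c "
import cv2,numpy as np
cv2.imwrite('pics/w12.png',cv2.resize(np.vstack([cv2.imread('pics/w%d.png'%i)[:300] for i in(1,2)]),None,fx=1,fy=1))"
```

```text
Sgrey [0.435 0.298 0.01 ]
Srose [0.578 0.281 0.01 ]
Slil [0.427 0.132 0.01 ]
Steal [0.575 0.115 0.01 ]
rose [ 0.426 -0.05   0.088]
grey [ 0.582 -0.056  0.088]
teal [ 0.444 -0.186  0.088]
lil [ 0.567 -0.195  0.088]
spot [ 0.393 -0.323  0.097]
2.0333
```

View pics/w12.png

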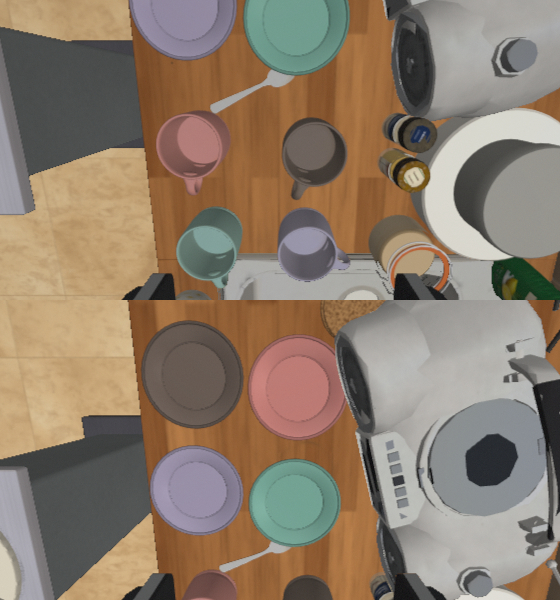

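The combined wrist picture has the w1 view on top and w2 below; image right is +x and image up is +y. In w1 the mug rims are at rose (192,140), grey (314,150), teal (208,240) and lilac (306,245). Their handles point about -90°, -110°, -70° and -25°. In w2 the saucer centres are at grey (193,74), rose (298,86), lilac (197,190) and teal (294,202). Next I'll fit positions with silhouette models.

```bash
cat > fit.py <<'E'
from h import *
from scipy.optimize import minimize
T=np.linspace(0,2*np.pi,60,endpoint=False)
ring=lambda x,y,r,z:np.c_[x+r*np.cos(T),y+r*np.sin(T),0*T+z]
def render(c,p,kind):
    S=4;m=np.zeros((420*S,560*S),np.uint8)
    def add(P): cv2.fillConvexPoly(m,cv2.convexHull(((proj(c,P)+.5)*S).round().astype(np.int32)),1)
    x,y=p[:2]
    if kind=="s": add(np.r_[ring(x,y,.068,.015),ring(x,y,.045,0)])
    else:
        add(np.r_[ring(x,y,.0405,.088),ring(x,y,.0385,0)])
        d=np.array([np.cos(p[2]),np.sin(p[2])]);n=np.array([-d[1],d[0]])
        add([[*(np.array([x,y])+d*a+n*b),z] for a,b,z in[(.035,.007,.018),(.035,.007,.075),(.072,.007,.025),(.072,.007,.065),(.035,-.007,.018),(.035,-.007,.075),(.072,-.007,.025),(.072,-.007,.065)]])
    return cv2.resize(m*255,(560,420),interpolation=cv2.INTER_AREA)/255.
def mask(c,p,kind,it=5):
    m0=(render(c,p,kind)>.5).astype(np.uint8);k=lambda n:cv2.getStructuringElement(2,(n,n))
    g=np.full(m0.shape,cv2.GC_BGD,np.uint8);g[cv2.dilate(m0,k(25))>0]=cv2.GC_PR_BGD;g[m0>0]=cv2.GC_PR_FGD;g[cv2.erode(m0,k(25))>0]=cv2.GC_FGD
    cv2.grabCut(np.ascontiguousarray(c["frame"][:,:,::-1]),g,None,np.zeros((1,65)),np.zeros((1,65)),it,cv2.GC_INIT_WITH_MASK)
    return (g&1).astype(float)
def fit(c,p,kind):
    for _ in range(2):
        M=mask(c,p,kind)
        f=lambda q:1-(np.minimum(M,R:=render(c,q,kind)).sum()/np.maximum(M,R).sum())
        s=np.array([.008,.008,.3])[:len(p)]
        r=minimize(f,p,method="Nelder-Mead",options=dict(initial_simplex=np.vstack([p,*(np.array(p)+np.diag(s))]),maxiter=90));p=r.x
    return p,1-r.fun,M
E
python3 - <<'E'
from fit import *
w1,w2,sc=load("w1"),load("w2"),load("scene0")
S=dict(Sgrey=(.435,.298),Srose=(.578,.281),Slilac=(.427,.132),Steal=(.575,.115))
Mg=dict(rose=(.426,-.05,-1.5),grey=(.582,-.056,-1.9),teal=(.444,-.186,-1.2),lilac=(.567,-.195,-.4))
for n,p in {**S,**Mg}.items():
    k="s" if n[0]=="S" else "m"
    for lab,c in(("w",w2 if k=="s" else w1),("sc",sc)):
        q,i,M=fit(c,p,k);print(n,lab,q.round(4),round(i,3))
        if lab=="w":
            e=cv2.findContours((render(c,q,k)>.5).astype(np.uint8),0,1)[0];f=c["frame"];f=np.ascontiguousarray(f);cv2.drawContours(f,e,-1,(255,255,0),1);c["frame_o"]=f if 0 else f
            c.setdefault("ov",np.ascontiguousarray(load("w2" if k=="s" else "w1")["frame"]));cv2.drawContours(c["ov"],e,-1,(255,255,0),1)
            c["frame"]=load("w2" if k=="s" else "w1")["frame"]
cv2.imwrite("pics/ov.png",np.vstack([w1["ov"][100:400,:,::-1],w2["ov"][:300,:,::-1]]))
for uv in((340,330-300),(360,410-300),(385,555-300)):print([ray(w2,uv,z)[:2].round(3) for z in(.05,.1,.15)])
E
```

```text
Sgrey w [0.4255 0.2903] 0.989
Sgrey sc [0.4322 0.2891] 0.835
Srose w [0.568 0.274] 0.947
Srose sc [0.5753 0.2758] 0.895
Slilac w [0.4202 0.1307] 0.989
Slilac sc [0.4262 0.132 ] 0.962
Steal w [0.564  0.1117] 0.989
Steal sc [0.5693 0.1113] 0.752
rose w [ 0.4326 -0.0413 -1.7192] 0.956
rose sc [ 0.4449 -0.0323 -1.7087] 0.756
grey w [ 0.5851 -0.0505 -1.8721] 0.963
grey sc [ 0.5922 -0.0495 -1.9742] 0.902
teal w [ 0.4445 -0.1823 -1.4214] 0.959
teal sc [ 0.4486 -0.1834 -1.4071] 0.948
lilac w [ 0.5791 -0.1839 -0.5   ] 0.959
lilac sc [ 0.5819 -0.1879 -0.3198] 0.857
[array([0.616, 0.342]), array([0.61 , 0.335]), array([0.603, 0.329])]
[array([0.646, 0.248]), array([0.636, 0.251]), array([0.627, 0.254])]
[array([0.695, 0.045]), array([0.68 , 0.069]), array([0.665, 0.092])]
```

View pics/ov.png

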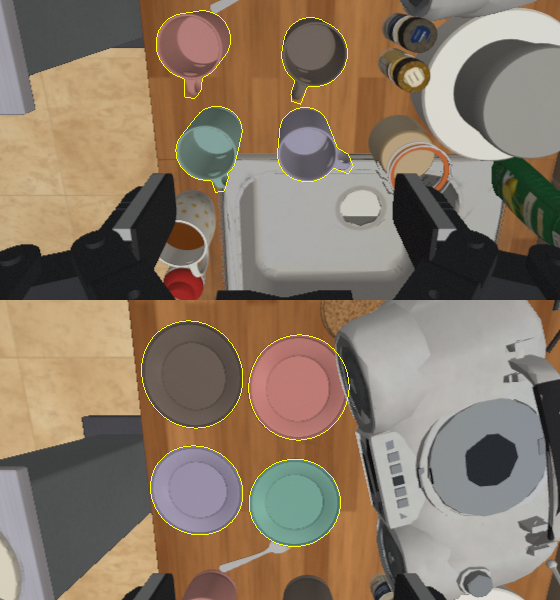

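The yellow outlines match every mug and saucer closely. The wrist and scene fits differ by about 6 mm in x, so I'll repeat the wrist views with the tool turned round and settled, to separate out mount error.

Run:
```python
from fit import *
S=dict(Sgrey=(.4255,.290),Srose=(.568,.274),Slilac=(.420,.131),Steal=(.564,.112))
Mg=dict(rose=(.433,-.041,-1.7),grey=(.585,-.05,-1.87),teal=(.4445,-.182,-1.42),lilac=(.579,-.184,-.5))
yaw=np.radians(160)
bot.reach([.50,.2,.36],down(yaw));bot.dwell(.3);c2=snap("w4")
bot.reach([.50,-.1,.36],down(yaw));bot.dwell(.3);c1=snap("w3")
print(get_obs()["joint_pos"].round(2),get_obs()["time_s"])
for n,p in {**S,**Mg}.items():
    k="s" if n[0]=="S" else "m";c=c2 if k=="s" else c1
    uv=proj(c,[[p[0],p[1],.05]])[0]
    q,i,M=fit(c,p,k);print(n,uv.round(),q.round(4),round(i,3))
cv2.imwrite("pics/w34.png",np.vstack([cv2.resize(c["frame"][:,:,::-1],(392,294)) for c in(c1,c2)]))
```

```text
[-0.2   0.08  1.73  0.    1.33 -2.99] 6.2333
Sgrey [366. 205.] [0.4257 0.2895] 0.99
Srose [252. 231.] [0.5673 0.273 ] 0.97
Slilac [330.  73.] [0.4202 0.1297] 0.991
Steal [203. 103.] [0.5639 0.1111] 0.991
rose [353. 183.] [ 0.4323 -0.0438 -1.664 ] 0.947
grey [232. 217.] [ 0.5854 -0.0527 -1.9361] 0.956
teal [305.  69.] [ 0.4447 -0.1841 -1.3884] 0.953
lilac [192. 110.] [ 0.5785 -0.1852 -0.4225] 0.945
```

View pics/w34.png

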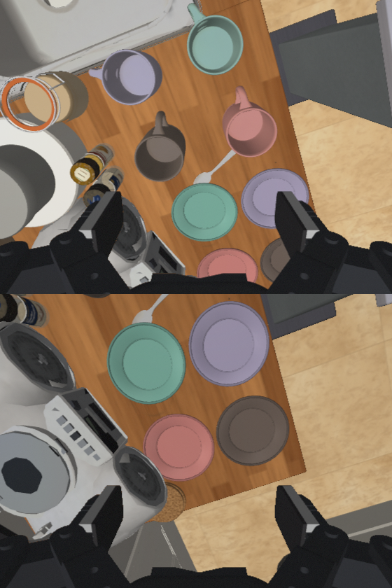

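Both yaw views agree within 1–2 mm: mugs are at the top of the picture with handles clear, saucers below, and the radio to the left of teal and rose. I'll average the two and start with rose.

```bash
cat > pp.py <<'E'
from fit import *
S=dict(grey=(.4256,.2899),rose=(.5676,.2735),lilac=(.4202,.1302),teal=(.564,.1114))
Mg=dict(rose=(.4325,-.0426),grey=(.5853,-.0516),teal=(.4446,-.1832),lilac=(.5788,-.1846))
def pick(n,deg,W=.0375):
    f=np.radians(deg);q=down(f);d=np.array([np.cos(f),np.sin(f)])*W
    m=np.array(Mg[n])+d
    hand.move_gripper(.045,strength=60)
    bot.reach([*m,.19],q);bot.servo_line([*m,.10],velocity=.2);bot.servo_line([*m,.076],velocity=.08)
    print("down",get_obs()["wrist_force"].round(1))
    hand.move_gripper(0,strength=60);o=get_obs();print("grip",o["gripper_width"].round(4),o["grip_force"].round(1),o["wrist_force"].round(1))
    bot.servo_line([*m,.10],velocity=.06);bot.servo_line([*m,.215],velocity=.2);bot.dwell(.2)
    o=get_obs();print("lift",o["gripper_width"].round(4),o["wrist_force"].round(1),o["ft_torque"].round(2),o["time_s"])
def place(n,deg,W=.0375,off=(0,0)):
    f=np.radians(deg);q=down(f);d=np.array([np.cos(f),np.sin(f)])*W
    s=np.array(S[n])+d+np.array(off)
    z0=get_obs()["position"][2];cur=get_obs()["position"]
    bot.servo_line([*s,z0],ori=q,velocity=.2)
    bot.servo_line([*s,.105],velocity=.15);bot.servo_line([*s,.088],velocity=.06);bot.dwell(.15)
    b=get_obs()["wrist_force"][2];z=.086
    while z>.0775:
        bot.servo_line([*s,z],velocity=.03);F=get_obs()["wrist_force"][2]-b
        if F>2.5:break
        z-=.0015
    o=get_obs();print("contact",round(z,4),round(F,1),o["wrist_force"].round(1),o["time_s"])
    hand.move_gripper(.04);bot.dwell(.1)
    bot.servo_line([*s,.13],velocity=.12);bot.servo_line([*s,.2],velocity=.25)
    print("done",get_obs()["time_s"])
E
python3 - <<'E'
from pp import *
pick("rose",150);snap("r1","scene");
E
python3 - <<'E'
import cv2
i=cv2.imread("pics/r1.png");cv2.imwrite("pics/r1c.png",cv2.resize(i[60:300,150:450],None,fx=2,fy=2))
E
```

```text
down [ 0.3  0.6 -0.1]Traceback (most recent call last):
  File "<stdin>", line 2, in <module>
  File "pp.py", line 10, in pick
    hand.move_gripper(0,strength=60);o=get_obs();print("grip",o["gripper_width"].round(4),o["grip_force"].round(1),o["wrist_force"].round(1))
                                                              ^^^^^^^^^^^^^^^^^^^^^^^^
AttributeError: 'float' object has no attribute 'round'
[ WARN:0@0.006] global loadsave.cpp:275 findDecoder imread_('pics/r1.png'): can't open/read file: check file path/integrity
Traceback (most recent call last):
TypeError: 'NoneType' object is not subscriptable
```

The grip is closed but the print statement crashed. I'll fix that and carry on with the lift.

```bash
sed -i 's/o\["gripper_width"\].round(4)/round(float(o["gripper_width"]),4)/g; s/o\["grip_force"\].round(1)/round(float(o["grip_force"]),1)/' pp.py
python3 - <<'E'
from pp import *
o=get_obs();print(o["gripper_width"],o["grip_force"],o["wrist_force"].round(1))
p=o["position"]
bot.servo_line([p[0],p[1],.10],velocity=.06);bot.servo_line([p[0],p[1],.215],velocity=.2);bot.dwell(.2)
o=get_obs();print(o["gripper_width"],o["wrist_force"].round(1),o["ft_torque"].round(2),o["time_s"])
snap("r1","scene")
i=cv2.imread("pics/r1.png");cv2.imwrite("pics/r1c.png",cv2.resize(i[60:300,150:450],None,fx=2,fy=2))
E
```

```text
0.005051862586306915 57.296241928961535 [-0.9  1.9  8.7]
0.004602023134632376 [-0.7  0.3 -3.4] [ 0.08  0.11 -0.01] 10.5333
```

View pics/r1c.png

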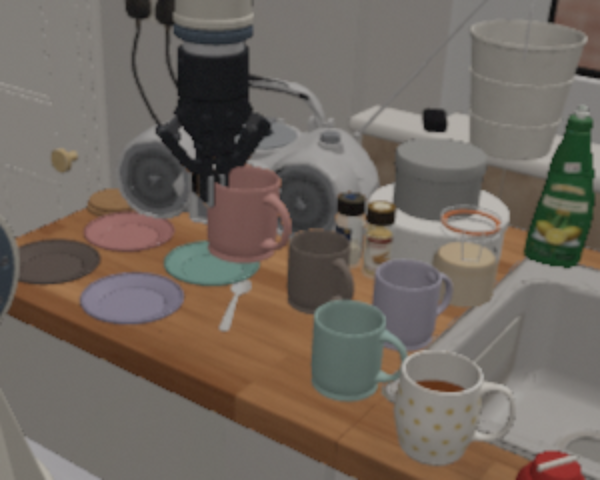

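The rose mug hangs nearly upright at crop (248,215), with the gripper on its near side. Placing it now.

Run:
```python
from pp import *
place("rose",150)
f=get_obs();bot.reach([.45,.13,.33],down(np.radians(135)));bot.dwell(.2);c=snap("r2")
M=fit(c,(*S["rose"],-1.7),"m");print(M[0].round(4),M[1])
i=c["frame"][:,:,::-1];cv2.imwrite("pics/r2c.png",i)
```

```text
contact 0.083 4.6 [-0.2  0.1  0.8] 14.6583
done 16.1667
[ 0.566   0.2758 -1.255 ] 0.8082890234644527
```

View pics/r2c.png

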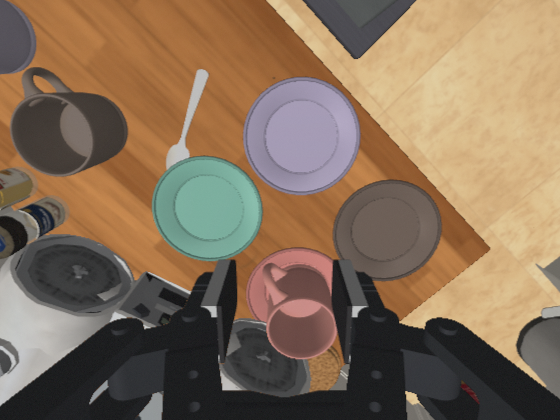

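The rose mug is standing on its saucer, rim at about (300,330), partly hidden by the fingers. I'll check it from a clear yaw-0 view before going on, adding a foot-height term to the model.

```bash
cat >> pp.py <<'E'
import fit as _f
def check(names,tag,tcp=(.5,.13,.40)):
    bot.reach(list(tcp),down(0));bot.dwell(.3);c=snap(tag);print(get_obs()["time_s"])
    c2=dict(c);V=c["view"].copy();V[:3,3]+=V[:3,:3]@[0,0,.005];c2["view"]=V
    ov=np.ascontiguousarray(c["frame"])
    # interior floor + rim overlay at nominal
    for n in names:
        x,y=S[n]
        for r,z in((.0405,.093),(.043,.005),(.068,.015)): cv2.polylines(ov,[(proj(c,_f.ring(x,y,r,z))*8).astype(np.int32)],True,(255,255,0),1,cv2.LINE_AA,3)
        p=fit(c2,(x,y,-1.5 if n!="lilac" else -.5),"m");print(n,p[0].round(4),round(p[1],3),(np.array(p[0][:2])-S[n]).round(4))
    cv2.imwrite(f"pics/{tag}o.png",ov[:,:,::-1])
E
python3 - <<'E'
from pp import *
check(["rose"],"r3")
E
```

```text
19.6667
rose [ 0.5697  0.2556 -2.0973] 0.775 [ 0.0021 -0.0179]
```

View pics/r3o.png

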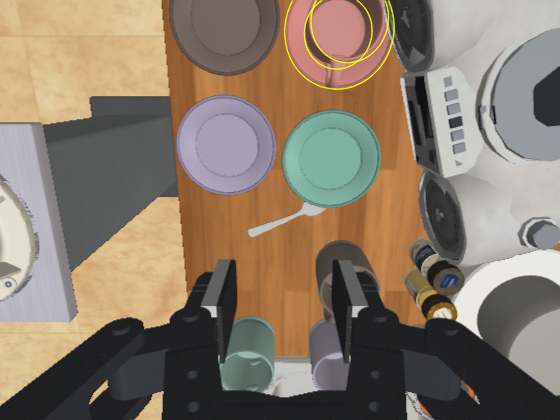

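The overlay shows the mug about where it was planned, but the matching glaze spoils the segmentation. I'll look at a zoomed crop instead.

Run:
```python
from h import *
s=snap("r3s","side");c=load("r3")["frame"][:,:,::-1]
a=cv2.resize(c[0:100,270:410],(560,400),interpolation=2);b=cv2.resize(s["frame"][150:220,180:310,::-1],(560,302),interpolation=2)[:200+0+0]
cv2.imwrite("pics/z1.png",np.vstack([a,b]))
```

```text
(no output)
```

View pics/z1.png

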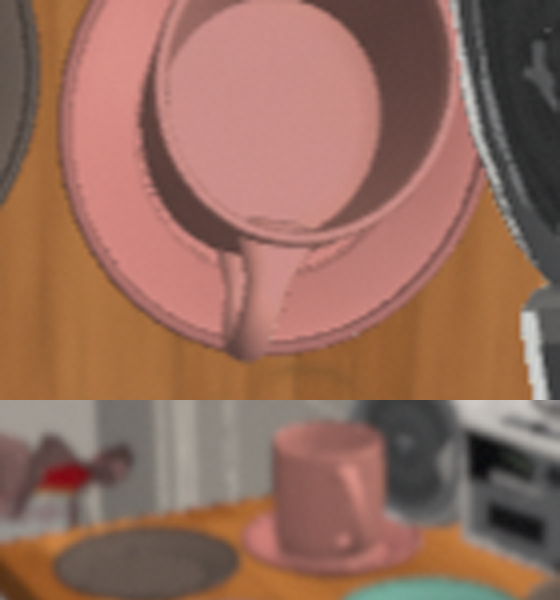

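The mug is upright. In the crop the rim spans columns 155 to 452 with its bottom at row 245, and the foot sits inside the well. I'll compare that with the prediction, then run grey.

Run:
```python
from pp import *
c=load("r3");r=proj(c,_f.ring(*S["rose"],.0405,.093));print("pred rim x",r[:,0].min(),r[:,0].max(),"ymax",r[:,1].max(),"seen",270+155/4,270+452/4,245/4)
r=proj(c,_f.ring(*S["rose"],.068,.015));print("pred saucer left,bottom",r[:,0].min(),r[:,1].max(),"seen",270+60/4,352/4)
pick("grey",100);place("grey",100)
```

```text
Traceback (most recent call last):
NameError: name '_f' is not defined
```

```bash
sed -i 's/_f\.ring/ring/g' pp.py
python3 - <<'E'
from pp import *
c=load("r3");r=proj(c,ring(*S["rose"],.0405,.093));print("pred rim x",r[:,0].min(),r[:,0].max(),"ymax",r[:,1].max(),"seen",270+155/4,270+452/4,245/4)
r=proj(c,ring(*S["rose"],.068,.015));print("pred saucer left,bottom",r[:,0].min(),r[:,1].max(),"seen",270+60/4,352/4)
pick("grey",100);place("grey",100)
E
```

```text
pred rim x 310.5859894850437 388.0928829305065 ymax 62.14964288058744 seen 308.75 383.0 61.25
pred saucer left,bottom 284.22517663727285 88.69965133197549 seen 285.0 88.0
down [-0.5  0.3 -0.4]
grip 0.006 55.8 [ 1.3 -0.2  5.2]
lift 0.0054 [-1.2 -0.5 -2.4] [ 0.2  -0.04 -0.03] 24.6667
contact 0.083 4.3 [-0.6  0.2  0.2] 28.9083
done 30.4083
```

Rose is within about 3 mm of centre, and grey went down the same way. Next are lilac and teal.

Run:
```python
from pp import *
pick("lilac",135);place("lilac",135)
pick("teal",135);place("teal",135)
bot.reach([.5,.08,.42],down(0));bot.dwell(.3);c=snap("e1");snap("e1s","side");snap("e1c","scene");print(get_obs()["time_s"])
cv2.imwrite("pics/e1z.png",cv2.resize(c["frame"][0:200,150:420,::-1],(800,592),interpolation=2))
k=800/270
for n in S:
    for z,r in((.093,.0405),(.015,.068)):
        q=proj(c,ring(*S[n],r,z));q=(q-[150,0])*k;print(n,z,"x",q[:,0].min().round(),q[:,0].max().round(),"y",q[:,1].min().round(),q[:,1].max().round())
```

```text
down [ 0.2 -0.7  0.7]
grip 0.0041 61.2 [-0.4  0.9  4.4]
lift 0.0042 [-0.6  0.9 -3.1] [0.06 0.11 0.03] 35.4417
contact 0.083 3.3 [-0.9  0.2  1.1] 39.5583
done 41.0667
down [-0.2  0.2 -0. ]
grip 0.0054 60.5 [-2.3  2.1  8.8]
lift 0.0052 [-0.4 -0.7 -3.9] [0.08 0.1  0.03] 45.475
contact 0.083 4.7 [-1.   0.6  0.9] 49.425
done 50.925
53.325
grey 0.093 x 73.0 303.0 y -274.0 -8.0
grey 0.015 x 59.0 384.0 y -266.0 104.0
rose 0.093 x 475.0 703.0 y -217.0 42.0
rose 0.015 x 398.0 719.0 y -218.0 144.0
lilac 0.093 x 94.0 299.0 y 222.0 433.0
lilac 0.015 x 78.0 373.0 y 162.0 466.0
teal 0.093 x 457.0 660.0 y 273.0 479.0
teal 0.015 x 390.0 681.0 y 207.0 504.0
```

View pics/e1z.png

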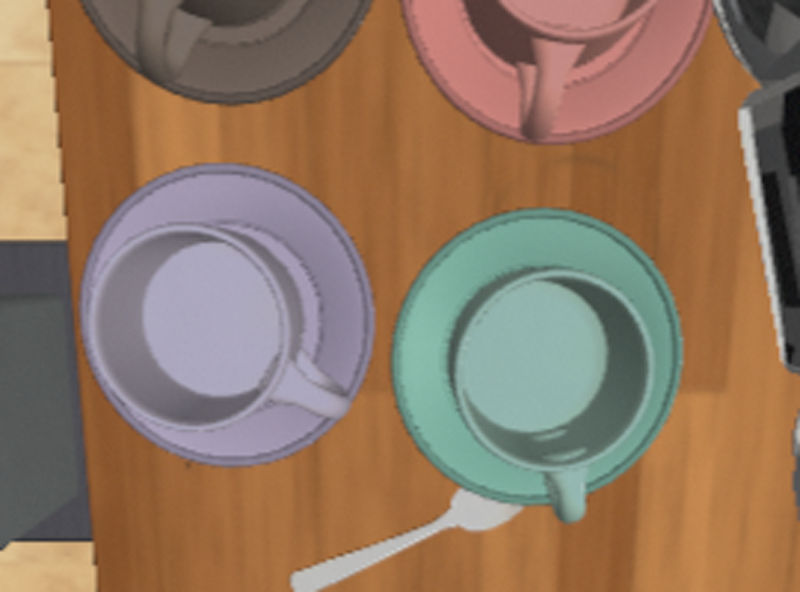

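Lilac's rim spans x 92–298, y 222–430, which matches the prediction. Teal's spans x 453–653, y 270–473, about 2 mm off. The saucers haven't moved. One more view will cover grey and rose.

Run:
```python
from pp import *
bot.reach([.5,.24,.38],down(0));bot.dwell(.3);c=snap("e2");print(get_obs()["time_s"])
s=load("e1c")["frame"][100:300,150:420,::-1]
cv2.imwrite("pics/e2z.png",np.hstack([cv2.resize(c["frame"][0:270,130:400,::-1],(540,540),interpolation=2),cv2.resize(s,(250,540*0+185))if 0 else cv2.copyMakeBorder(cv2.resize(s,(250,185)),0,355,0,0,0)]))
for n in("grey","rose"):
    for z,r in((.093,.0405),(.015,.068)):
        q=proj(c,ring(*S[n],r,z));q=(q-[130,0])*2;print(n,z,"x",q[:,0].min().round(),q[:,0].max().round(),"y",q[:,1].min().round(),q[:,1].max().round())
```

```text
54.375
grey 0.093 x 93.0 245.0 y 146.0 302.0
grey 0.015 x 83.0 298.0 y 103.0 324.0
rose 0.093 x 358.0 508.0 y 179.0 331.0
rose 0.015 x 307.0 520.0 y 132.0 348.0
```

View pics/e2z.png

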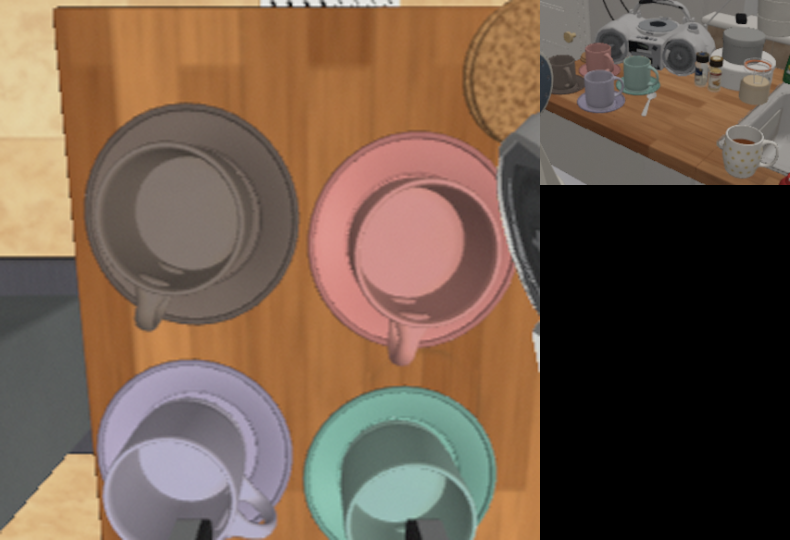

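Grey's rim spans x 93–246, y 143–294 and rose's spans x 355–500, y 180–325. Both are within about 3 mm of their wells' centres and upright, and nothing else has moved.

```bash
python3 -c "
from workcell import *
print(hand_in())"
```

```text
the job is handed in; nothing more can be done
None
```

I handed the job in at about 54 s with all four mugs standing upright in their matching saucers, each within about 3 mm of centre in the last pictures, and the saucers and spotted mug where they were; the hand-in gave no verdict.

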